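Press a heat sink against the sprung stop for the screws

ROBOT

A 6-joint arm with a two-finger parallel gripper is mounted at the origin on the work surface. World frame = base frame: x ahead of the robot, y to its left, z up, the work surface at z = 0. Lengths are in mm, angles in rad, forces in N, time in s.
With the tool pointing down it reaches from about 425 to 950 mm from the base axis. Payload 3.5 kg.
Tool frame: the origin (TCP) lies at the very end of the fingers, on their centre line; the grasp point (between the pads) lies ctrl.grasp_offset behind it (ctrl.grasp_offset is the distance from the TCP to the grasp point, in mm); z points along the fingers, y is the direction in which the jaws open and shut (so a half turn about z gives the same grasp; the last joint's range is limited). The gripper opens to 85 mm and grips with 20 to 120 N. Pads are 22 mm wide; open, the fingers measure 114 mm over their backs; the gripper's body (76 mm by 85 mm) begins 54 mm behind the grasp point. The pads swing forward as they close: fully open they stand 13 mm farther back than shut.
Start: joints at [0.969, 0.286, 1.577, -0, 1.279, -0.15], TCP at [294.658, 607.275, 231.325] pointing down, gripper open.
Joint ranges: [-2.77, 2.77], [-0.9, 2.22], [0.21, 2.48], [-1.53, 4.67], [0.24, 2.81], [-2.84, 2.84]. Speed limits (rad/s): [2.79, 2.79, 3.14, 3.14, 3.14, 3.14].

INTERFACE

Orientations are given as [roll, pitch, yaw] about the fixed x, y, z axes, in that order (R = Rz(yaw) Ry(pitch) Rx(roll)).
In Python, from rig import ctrl gives the robot as it stands.
- The arm moves only by the tool step_arm, never from a script. Its argument "moves" is a list of rows, each a list of 2 entries, a list of its own where there are three numbers: the shift along the tool's x, y, z in m, then the turn, a rotation vector about the tool's x, y, z in rad. A call has 1 to 10 rows; each row shifts and turns the commanded pose from where the row before left it, along the tool's axes as they then stand; what a row does not reach is not made up. A row lasts 1/8 s, in which the tool goes at most 62.5 mm and 10.7 degrees, less where a joint would pass 70% of its speed; a pose out of reach is approached as far as the arm can. A call is refused whole if a number of a shift passes 0.0625 or a number of a turn 0.188, either way. A call with a gripper value outside its range is refused whole. "grip" is the finger opening in m, from 0 to 0.0854, set as the call begins (left out, the last holds). The fingers move at their own pace and stop on an object; "force" is the grip in N (left out, the last holds). Time passes only in rows, so rows that do not move let the fingers close. It gives the time, the measured TCP pose, the force and the opening at its end, in the units of the state.
- ctrl.sense(): the state, without advancing time (a new reading comes with each control period).
- ctrl.camera(name): name is "scene" or "top" or "wrist"; returns a dict with "frame" (384x512x3 uint8, red, green, blue), "fx", "fy", "cx", "cy" (pixels), "k1" (the pictures are not rectified: a ray, as slopes to the right and down, at radius r is drawn at 1 + k1 r^2 times it, then the intrinsics apply), "R" (3x3) and "t" (3): a world point X has camera coordinates R X + t. Camera axes: x right, y down, z forward; pixel columns grow to the right and rows downward; lengths in mm; the calibration is good to about 2 mm. A picture is of the moment at which its call begins. There is no depth.
- ctrl.finish_job(): hands the job in, once; it reports no verdict.
The state is a dict: "time_s": time; "joint_positions": joint angles; "qd": joint speeds; "tau": joint torques, N m; "tool_pos": TCP position; "ee_rot": TCP orientation; "contact_force": force on the tool from outside, world axes, zero at the start; "wrist_torque": the same for the moment, N m; "finger_gap": finger opening in mm.
Only numpy, scipy, OpenCV 4.12 (cv2) and the standard library are available. Lean on these libraries where they do the work, as an engineer would, in place of code of your own. Each camera call takes 0.05 s, during which the arm holds its last target.

TASK

Stand the tall finned heat sink upright on the jig's narrow raised rail, centred across it and with its smooth flat back towards the sprung stop plate. Then push it along the rail, squarely against the plate, until the plate's pointer stands between the two rows of ridges on the rear block (about 12 N), never ramming it well past the rear row, and keep it pressed there: the program finishes while still holding it so, for a technician to drive the screws. Leave everything else on the bench where it is.

Things in the scene. Friction and masses are not known exactly. Their poses are not given: they have to be found in the camera images.
- tall_sink_mid (a point): centre of the tall heat sink: bare aluminium, 32 (x) x 50 (y) x 50 (z) mm, about 0.13 kg, upright on the bench left or right of the jig, its x within 35 degrees of world +x. The +x side is a smooth flat back (16 mm from the centre); five upright fins face -x. The outer fins are plain side faces at y = +-25 mm, good to grip. The point is 25 mm above its underside; z up
- sink_back (a point): centre of the tall heat sink's flat back: 16 mm in +x from its centre, the face to be pressed against the stop plate
- jig: the jig, fixed; origin on the bench, x along the rail and the push (within 20 degrees of world +x), z up. Base 200 x 90 x 10 mm. Steel rail 20 mm wide, top 50 mm above the bench, x = -100 to 15 mm, at y = 0. Plate's face at x = 0 at rest. Rear block x = 65 to 95 mm, 70 mm wide, 76 mm high; on it two rows of dark ridges, 6 mm high, at x = 72.5 and 85.5 mm, beside the plate's tongue
- rail: the narrow raised rail of the jig, 115 x 20 mm, fixed to it; its origin is the point on its top, on the centre line, 40 mm in front (jig -x) of the resting stop plate's face; 50 mm above the bench
- stop (a joint): how far the stop plate is pushed back along jig x, 0 at rest, at most 0.026 m. Spring 1 N per mm without preload: 0.012 m means 12 N. The thin upright pointer blade on its tongue stands between the two rows of ridges from 0.008 to 0.016 m
- stop_face (a point): centre of the stop plate's face, which looks along jig -x; moves with the plate. Aluminium plate 46 mm wide, 8 mm thick, from 3 to 46 mm above the rail's top; the point is 25 mm above the rail's top
- short_sink_mid (a point): centre of the short heat sink, 32 x 50 x 22 mm, same make as the tall one, on the other side of the jig: leave it alone
- spool: metal spool, 60 mm across, 42 mm high, beside the jig; origin under its centre; leave alone
- flux: small white bottle, 32 mm across, 85 mm high; origin under its centre; leave alone
- phone: smartphone lying flat, 72 x 150 x 8 mm; origin under its centre; leave alone
- driver: screwdriver lying on the bench, origin under it; leave alone
- pliers: small pliers with red grips lying flat, about 130 x 60 x 12 mm; origin at the pivot, underside; leave alone
Mind the look-alikes: they are no part of the job. Leave any pink look-alike of the part that bears tall_sink_mid alone.

How it is judged:
By the outcome, as a careful person would: the job done as asked, in the order asked, and still so for the second after the job is handed in, while the arm keeps its last pose, push and grip.
It also fails if it takes over 45 s, if anything falls off the work surface, if the arm or the gripper's body presses on something with over 40 N, if the wrist force passes 120 N, or if a joint passes its speed limit or range.

## Working session

There is one attempt and no reset: what is moved stays moved. The work goes in short steps, Python scripts to look and compute and a tool call to move; the robot and the scene stay as the last step left them, time stands still between calls to the robot, and variables do not carry over. Pictures are saved under pics/ and viewed, and the job is handed in when it is done.

Besides the shell and the picture viewer there is one more tool, called as name(argument=value, ...) on one line, values as JSON. step_arm: Moves the arm, as the interface text tells. Its arguments: {"type":"object","properties":{"moves":{"type":"array","items":{"type":"array"}},"grip":{"type":"number"},"force":{"type":"number"}},"required":["moves"]}

```bash
ls; mkdir -p pics
python3 - <<'E'
from rig import ctrl
import cv2
print(ctrl.sense(), ctrl.grasp_offset)
for n in ("scene","top","wrist"):
    c=ctrl.camera(n); cv2.imwrite(f"pics/{n}0.png",c["frame"][:,:,::-1])
    print(n,{k:(v.tolist() if hasattr(v,'tolist') else v) for k,v in c.items() if k!="frame"})
E
```

```text
pics
{'time_s': 0.0, 'joint_positions': array([ 9.68992648e-01,  2.87185276e-01,  1.57817486e+00,  1.88987227e-05,
        1.27857262e+00, -1.50016399e-01]), 'qd': array([ 0.00034065,  0.00020004, -0.0022371 , -0.00075436, -0.00117264,
       -0.00043865]), 'tau': array([-4.26019342e-04, -4.05980015e+01, -2.92628378e+01, -1.26351761e-04,
        5.71697048e-03,  4.25025945e-06]), 'tool_pos': array([294.29534467, 606.74528371, 229.93524686]), 'ee_rot': array([-3.13928154e+00, -3.67619034e-04,  2.68979948e+00]), 'contact_force': array([-0.07714249, -0.28822389,  0.03173704]), 'wrist_torque': array([ 0.02576202, -0.00195929, -0.02939518]), 'finger_gap': 85.22364388520297} 18.700000000000003
scene {'fx': 407.393652351391, 'fy': 407.393652351391, 'cx': 260.56734963563576, 'cy': 190.60849774376288, 'k1': 0.022632368874994944, 'R': [[-0.3217283344127418, 0.9468034525920227, 0.007355337913917468], [0.7653488028608123, 0.2646269952419722, -0.586697335385739], [-0.5574334837409071, -0.1831277574509941, -0.8097728914056369]], 't': [141.49490550429914, -391.0077921900794, 1487.3817382902746]}
top {'fx': 405.2078385386653, 'fy': 405.2078385386653, 'cx': 260.5937188419856, 'cy': 184.66667385187992, 'k1': -0.10379732181975812, 'R': [[0.011486986802199374, -0.9999243329782014, 0.00440198276971031], [-0.9924557834800473, -0.011938361801908586, -0.12202046285149228], [0.12206378238942048, -0.002967125812205183, -0.9925178231111029]], 't': [56.19823158787087, 562.2270439225077, 1238.4989186094513]}
wrist {'fx': 266.92340298998374, 'fy': 266.92340298998374, 'cx': 257.341921575509, 'cy': 190.82491274671014, 'k1': -0.02134460460958232, 'R': [[0.4361006508864639, 0.8998970033138561, -0.0012671713166028996], [0.850219409734543, -0.4115641006008507, 0.32824068365645925], [0.29486128536491396, -0.14422334943883436, -0.9445932711329232]], 't': [-673.8010339607791, -43.73510425005774, 380.7072650761537]}
```

View pics/scene0.png

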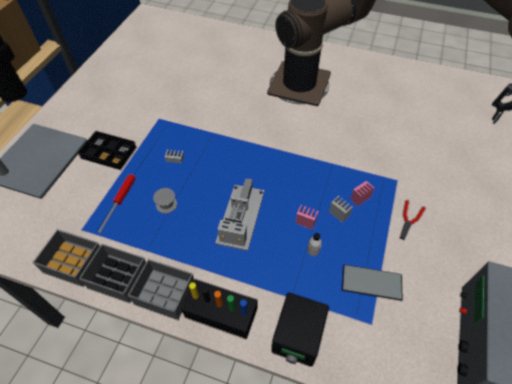

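View pics/top0.png

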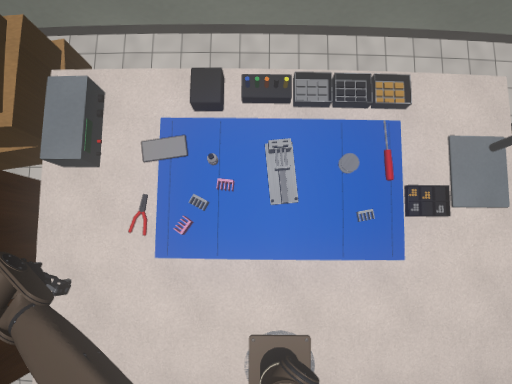

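View pics/wrist0.png

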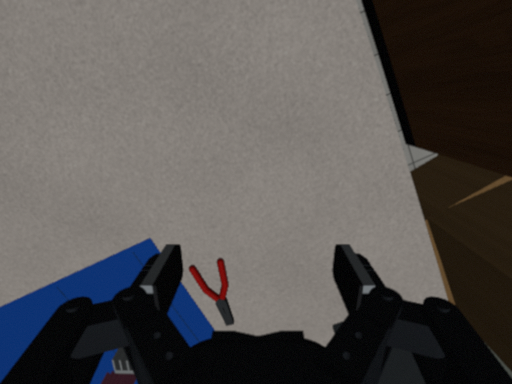

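The tall sink (grey) sits between two pink look-alikes, at scene (341,208) and top (199,202). The jig is at top (282,171) and the short sink at top (366,215). Next I'll zoom in and build helpers.

```bash
cat > h.py <<'E'
import numpy as np, cv2
from rig import ctrl
from scipy.spatial.transform import Rotation as Ro
def undist(c,px):
    px=np.atleast_2d(np.float64(px))
    K=np.array([[c['fx'],0,c['cx']],[0,c['fy'],c['cy']],[0,0,1]])
    return cv2.undistortPoints(px.reshape(-1,1,2),K,np.array([c['k1'],0,0,0.])).reshape(-1,2)
def ray(c,px):
    u=undist(c,px); R=np.array(c['R']);t=np.array(c['t'])
    d=np.c_[u,np.ones(len(u))]@R   # R^T d
    return -R.T@t, d/np.linalg.norm(d,axis=1)[:,None]
def onplane(c,px,z):
    o,d=ray(c,px); return o+d*((z-o[2])/d[:,2])[:,None]
def proj(c,X):
    K=np.array([[c['fx'],0,c['cx']],[0,c['fy'],c['cy']],[0,0,1]])
    R=np.array(c['R']);return cv2.projectPoints(np.float64(X).reshape(-1,1,3),cv2.Rodrigues(R)[0],np.float64(c['t']),K,np.array([c['k1'],0,0,0.]))[0].reshape(-1,2)
def zoom(c,x0,y0,w,h,s,name):
    im=np.ascontiguousarray(c['frame'][y0:y0+h,x0:x0+w,::-1]);im=cv2.resize(im,None,fx=s,fy=s,interpolation=cv2.INTER_CUBIC)
    cv2.imwrite('pics/'+name,im)
def seg(c1,p1,c2,p2):
    o1,d1=ray(c1,p1);o2,d2=ray(c2,p2);d1=d1[0];d2=d2[0]
    s=np.linalg.lstsq(np.c_[d1,-d2],o2-o1,rcond=None)[0]
    a=o1+s[0]*d1;b=o2+s[1]*d2;return (a+b)/2,np.linalg.norm(a-b)
E
python3 - <<'E'
from h import *
c=ctrl.camera('top'); zoom(c,165,125,150,100,5,'tz.png')
for p,n in (((199,202),'sink'),((282,171),'jig'),((366,215),'short')): print(n,onplane(c,p,30))
d=ctrl.camera('scene'); zoom(d,200,150,190,110,4,'sz.png')
E
```

```text
sink [[504.87321042 255.63710389  30.        ]]
jig [[606.47774204  -4.49693689  30.        ]]
short [[ 469.76443653 -270.4080442    30.        ]]
```

View pics/tz.png

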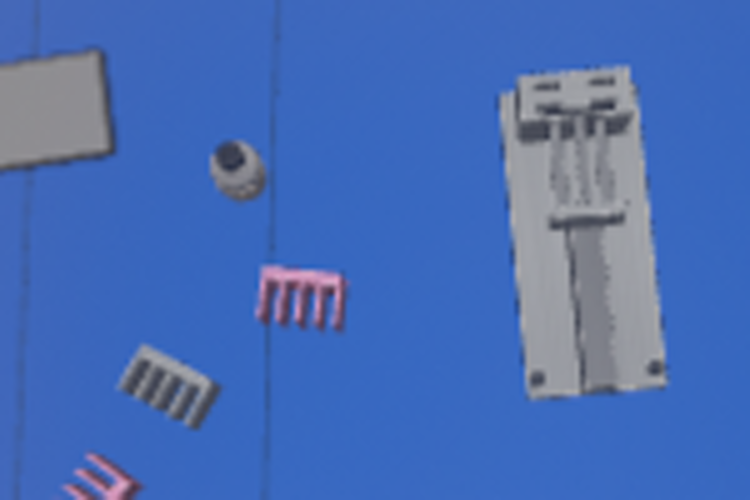

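View pics/sz.png

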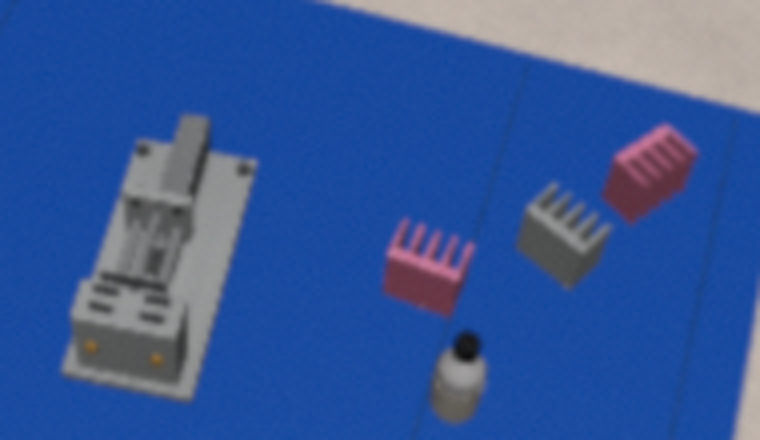

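```bash
cat >> h.py <<'E'
def tool():
    s=ctrl.sense(); return s, np.array(s['tool_pos']), Ro.from_euler('xyz',s['ee_rot'])
def delta(target,yaw=None):
    s,p,R=tool(); print('t',s['time_s'],'pos',p.round(1),'rot',s['ee_rot'].round(4),'gap',round(s['finger_gap'],1),'F',s['contact_force'].round(1),'q6',s['joint_positions'].round(2))
    print('tool shift mm',R.inv().apply(np.array(target)-p).round(2))
    if yaw is not None: print('turn',(R.inv()*Ro.from_euler('xyz',[np.pi,0,yaw])).as_rotvec().round(4))
E
python3 - <<'E'
from h import *
c=ctrl.camera('wrist');s,p,R=tool();print('cam in tool',R.inv().apply(-np.array(c['R']).T@c['t']-p), R.inv().apply(np.array(c['R'])[2]))
c=ctrl.camera('top');q=lambda x,y:(165+(x-2)/5,125+(y-2)/5)
P=onplane(c,[q(145,345),q(217,380),q(200,428),q(122,388)],50)
print(P, P.mean(0)); print(np.linalg.norm(P[0]-P[1]),np.linalg.norm(P[1]-P[2]));e=P[0]-P[1];print(np.arctan2(-e[0],e[1]))
P=onplane(c,[q(568,228),q(606,228),q(620,388),q(583,390)],50);print(P)
delta([520,245,230],-0.46+np.pi)
E
```

```text
cam in tool [  83.92884425   -0.51372423 -142.83369802] [-3.28456091e-01  6.53554373e-04  9.44519015e-01]
[[529.19522923 270.2265262   50.        ]
 [508.01962365 224.85369566  50.        ]
 [478.19490739 234.59885145  50.        ]
 [502.28169013 283.71417504  50.        ]] [504.4228626  253.34831208  50.        ]
50.07094988932013 31.376452337653205
-0.43665644223879857
[[605.69257569   8.49069249  50.        ]
 [605.99103943 -15.22277778  50.        ]
 [506.07779872 -24.27446827  50.        ]
 [504.58123105  -1.40652462  50.        ]]
t 0.35 pos [294.6 607.2 231. ] rot [-3.1411e+00 -1.0000e-04  2.6898e+00] gap 85.2 F [0.4 0.  0.7] q6 [ 0.97  0.29  1.58  0.    1.28 -0.15]
tool shift mm [-360.91 -227.42    1.11]
turn [-0.0005 -0.0001  0.0082]
```

step_arm(moves=[[[-0.044,-0.028,0],[0,0,0]],[[-0.044,-0.028,0],[0,0,0]],[[-0.044,-0.028,0],[0,0,0]],[[-0.044,-0.028,0],[0,0,0]],[[-0.044,-0.028,0],[0,0,0]],[[-0.044,-0.028,0],[0,0,0]],[[-0.044,-0.028,0],[0,0,0]],[[-0.044,-0.028,0],[0,0,0]],[[0,0,0],[0,0,0]]])

```text
time_s: 1.48
tool_pos: [515.2, 249.3, 231.5]
ee_rot: [-3.142, 0.001, 2.685]
contact_force: [-0.9, 0.6, -0.8]
finger_gap: 85.6
```

Run:
```python
from h import *
delta([504.5,253,160],-0.437+np.pi)
c=ctrl.camera('wrist');cv2.imwrite('pics/w1.png',c['frame'][:,:,::-1]);zoom(c,150,100,220,200,3,'w1z.png')
```

```text
t 1.475 pos [515.2 249.3 231.5] rot [-3.1415e+00  7.0000e-04  2.6847e+00] gap 85.6 F [-0.9  0.6 -0.8] q6 [ 0.27  0.06  1.83 -0.    1.25 -0.84]
tool shift mm [11.26 -1.41 71.48]
turn [-0.0001  0.0007 -0.0199]
```

View pics/w1.png

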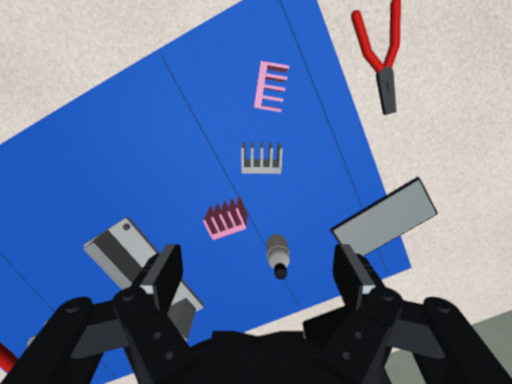

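The wrist view shows the tall sink upright at (262,158), fins up towards the robot and back edge at row ~173. It is roughly aligned with the jaws.

Run:
```python
from h import *
c=ctrl.camera('wrist');zoom(c,230,130,70,55,10,'w1z.png')
```

```text
(no output)
```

View pics/w1z.png

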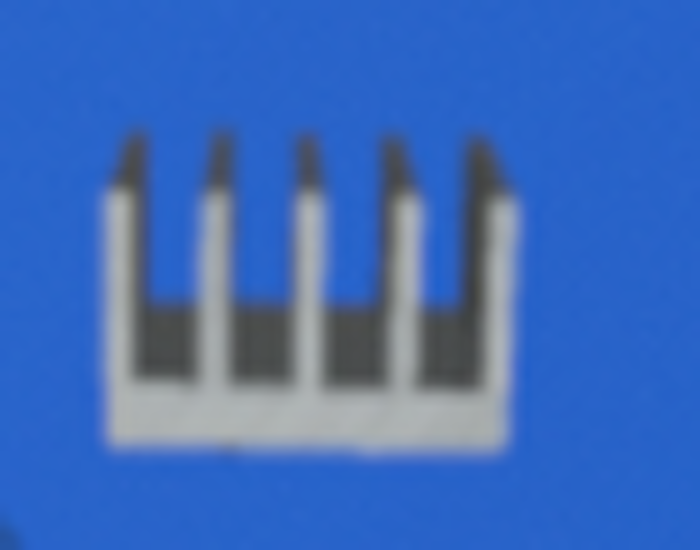

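Run:
```python
from h import *
c=ctrl.camera('wrist');q=lambda x,y:(230+(x-4.5)/10,130+(y-4.5)/10)
P=onplane(c,[q(105,187),q(520,195),q(508,452),q(107,447)],50)
print(P,P.mean(0),[np.linalg.norm(P[i]-P[i-1]).round(1) for i in range(4)])
e=P[1]-P[0]+P[2]-P[3]; yaw=np.arctan2(-e[0],e[1])
print('yaw',yaw)
m=P.mean(0); delta([m[0],m[1],11],yaw+np.pi)
```

```text
[[480.75222036 244.28273656  50.        ]
 [503.78915314 289.40241333  50.        ]
 [532.81791743 274.66670428  50.        ]
 [510.12059933 229.51628131  50.        ]] [506.86997257 259.46703387  50.        ] [np.float64(32.9), np.float64(50.7), np.float64(32.6), np.float64(50.5)]
yaw -0.46894379176253864
t 1.625 pos [513.2 252.5 231.3] rot [ 3.1414e+00 -5.0000e-04  2.6899e+00] gap 85.1 F [0.2 0.  0.5] q6 [ 0.28  0.06  1.83  0.    1.25 -0.84]
tool shift mm [  8.6    3.43 220.31]
turn [ 0.0002 -0.0005  0.0172]
```

step_arm(moves=[[[0.0043,0.001,0.035],[0,0,0.017]],[[0.0043,0,0.035],[0,0,0]],[[0,0,0.035],[0,0,0]],[[0,0,0],[0,0,0]],[[0,0,0],[0,0,0]]])

```text
time_s: 2.25
tool_pos: [506.7, 257.9, 127.8]
ee_rot: [3.14, 0.001, 2.674]
contact_force: [-1.0, -0.1, 0.8]
finger_gap: 85.5
```

Run:
```python
from h import *
c=ctrl.camera('wrist');zoom(c,110,90,290,200,2.7,'w2.png')
delta([506,257,11])
for yw in(-25,25): pass
d=ctrl.camera('scene'); zoom(d,315,185,60,45,12,'s2.png')
```

```text
t 2.3 pos [507.3 257.8 128.4] rot [3.1392e+00 2.5000e-03 2.6739e+00] gap 85.4 F [-0.3 -0.6  0.5] q6 [ 0.29  0.16  1.92  0.    1.05 -0.81]
tool shift mm [  1.04  -1.6  117.44]
```

View pics/w2.png

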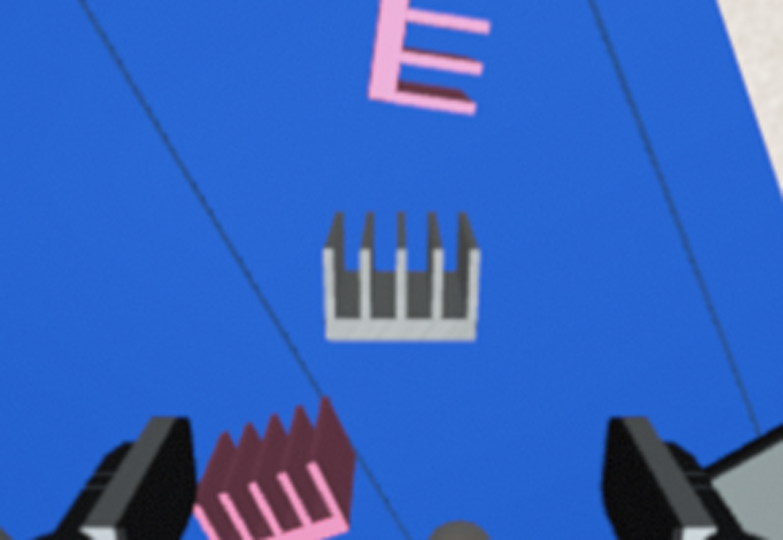

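View pics/s2.png

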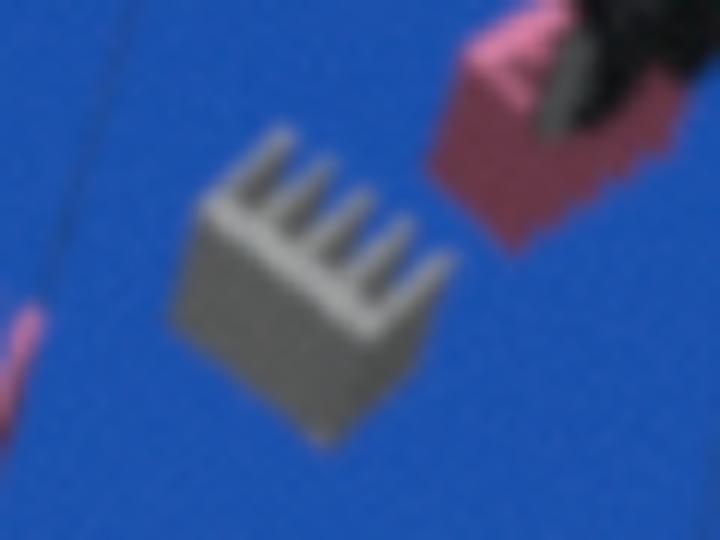

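Run:
```python
from h import *
c=ctrl.camera('wrist');q=lambda x,y:(110+(x-.85)/2.7,90+(y-.85)/2.7)
P=onplane(c,[q(323,248),q(480,248),q(475,341),q(327,341)],50)
print(P.mean(0),[np.linalg.norm(P[i]-P[i-1]).round(1) for i in range(4)])
e=P[1]-P[0]+P[2]-P[3]; yaw=np.arctan2(-e[0],e[1]);print('yaw',yaw)
d=ctrl.camera('scene');q=lambda x,y:(315+(x-5.5)/12,185+(y-5.5)/12)
S=onplane(d,[q(203,205),q(375,338)],50);print(S,np.linalg.norm(S[0]-S[1]));e=S[1]-S[0];print('yaw',np.arctan2(-e[0],e[1]));print(S.mean(0)-16*np.array([np.cos(yaw),np.sin(yaw),0]))
m=P.mean(0);delta([m[0],m[1],11],yaw+np.pi)
```

```text
[509.0023084  257.87795089  50.        ] [np.float64(32.8), np.float64(50.5), np.float64(32.8), np.float64(49.9)]
yaw -0.46889972047698125
[[509.55281552 229.17562049  50.        ]
 [532.40902335 273.85919915  50.        ]] 50.18992367409615
yaw -0.47281511317318486
[506.70786264 258.74789041  50.        ]
t 2.45 pos [507.4 257.3 128.3] rot [3.1392e+00 2.5000e-03 2.6730e+00] gap 85.6 F [-0.  -0.4 -1.2] q6 [ 0.29  0.16  1.93  0.    1.05 -0.81]
tool shift mm [ -0.93   0.98 117.3 ]
turn [0.0024 0.0025 0.0004]
```

step_arm(moves=[[[-0.0004,0.0005,0.03],[0.0024,0.0025,0]],[[0,0,0.03],[0,0,0]],[[0,0,0.03],[0,0,0]],[[0,0,0.018],[0,0,0]],[[0,0,0.01],[0,0,0]],[[0,0,0],[0,0,0]]])

```text
time_s: 3.2
tool_pos: [506.7, 257.0, 8.3]
ee_rot: [-3.139, -0.003, 2.673]
contact_force: [-0.0, 0.4, -0.2]
finger_gap: 85.3
```

step_arm(moves=[[[0,0,0],[0,0,0]],[[0,0,0],[0,0,0]],[[0,0,0],[0,0,0]],[[0,0,0],[0,0,0]],[[0,0,0],[0,0,0]],[[0,0,0],[0,0,0]]], grip=0.04, force=60)

```text
time_s: 3.95
tool_pos: [507.7, 257.3, 9.6]
ee_rot: [-3.141, -0.001, 2.673]
contact_force: [0.3, 0.4, 5.8]
finger_gap: 49.4
```

Run:
```python
from h import *
delta([508,258,10],2.673)
c=ctrl.camera('wrist');cv2.imwrite('pics/w3.png',c['frame'][:,:,::-1])
```

```text
t 3.95 pos [507.7 257.3   9.6] rot [-3.1409e+00 -8.0000e-04  2.6728e+00] gap 49.4 F [0.3 0.4 5.8] q6 [ 0.29  0.34  1.96  0.    0.84 -0.81]
tool shift mm [-0.01  0.74 -0.37]
turn [-0.0007 -0.0008 -0.0002]
```

View pics/w3.png

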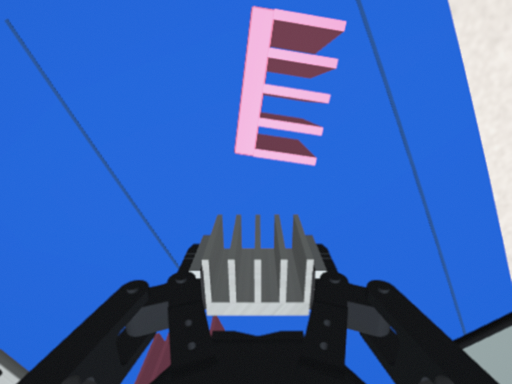

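The sink is gripped (gap 49.4), centred between the pads and still upright. I'll lift it, then measure the jig.

step_arm(moves=[[[0,0,-0.02],[0,0,0]],[[0,0,-0.04],[0,0,0]],[[0,0,-0.05],[0,0,0]],[[0,0,-0.05],[0,0,0]],[[0,0,-0.02],[0,0,0]],[[0,0,0],[0,0,0]]])

```text
time_s: 4.75
tool_pos: [507.5, 257.3, 189.4]
ee_rot: [-3.141, -0.001, 2.673]
contact_force: [0.5, 0.2, -2.0]
finger_gap: 49.1
```

Run:
```python
from h import *
delta([508,258,190],2.673)
c=ctrl.camera('top'); zoom(c,255,130,55,80,9,'tj.png')
c=ctrl.camera('scene'); zoom(c,210,172,62,82,9,'sj.png')
```

```text
t 4.75 pos [507.5 257.3 189.4] rot [-3.1409e+00 -7.0000e-04  2.6728e+00] gap 49.1 F [ 0.5  0.2 -2. ] q6 [ 0.29  0.09  1.88 -0.    1.17 -0.81]
tool shift mm [-0.09  0.84 -0.56]
turn [-0.0007 -0.0007 -0.0002]
```

View pics/tj.png

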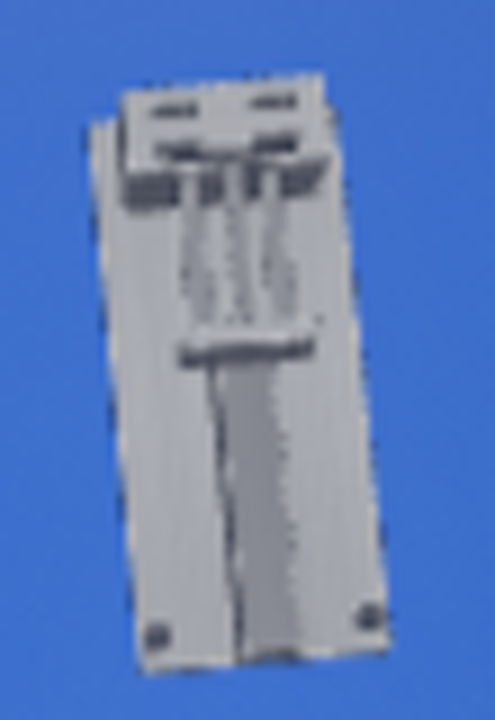

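View pics/sj.png

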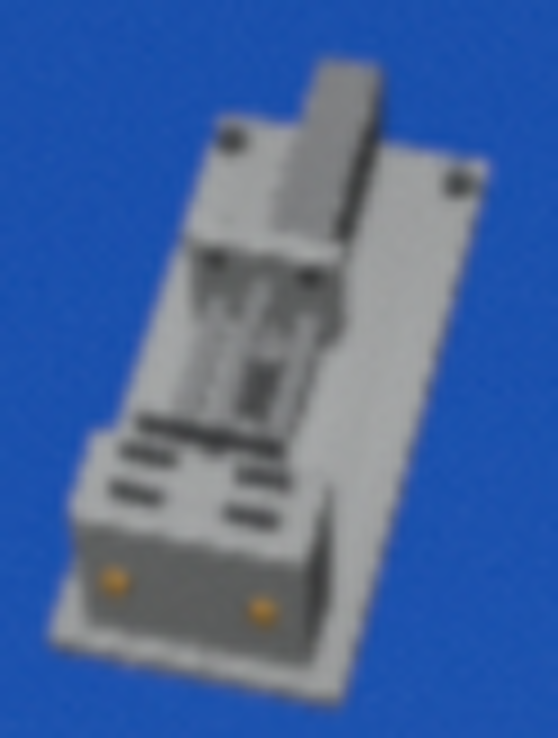

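```bash
cat > fit.py <<'E'
from h import *
from scipy.optimize import least_squares
def fit(P,Q):
    # P local xy, Q world xy -> yaw, t
    P=np.array(P,float);Q=np.array(Q)[:,:2];pc=P.mean(0);qc=Q.mean(0);a=P-pc;b=Q-qc
    y=np.arctan2((a[:,0]*b[:,1]-a[:,1]*b[:,0]).sum(),(a*b).sum());R=np.array([[np.cos(y),-np.sin(y)],[np.sin(y),np.cos(y)]])
    t=qc-R@pc;return y,t,(Q-(P@R.T+t))
E
python3 - <<'E'
from fit import *
np.set_printoptions(precision=1,suppress=True)
for cam,o,pts in (('top',(255,130),[((145,672),-100,45,10),((390,650),-100,-45,10),((93,125),100,45,10),((120,93),95,35,76),((323,75),95,-35,76),((240,661),-100,10,50),((300,656),-100,-10,50)]),
  ('scene',(210,172),[((217,117),-100,-45,10),((490,165),-100,45,10),((343,700),100,45,10),((52,636),100,-45,10),((72,522),95,-35,76),((310,560),95,35,76),((318,60),-100,-10,50),((380,68),-100,10,50)])):
    c=ctrl.camera(cam);Q=[onplane(c,(o[0]+(p[0]-4)/9,o[1]+(p[1]-4)/9),z)[0] for p,x,y,z in pts]
    y,t,r=fit([(a[1],a[2]) for a in pts],Q);print(cam,y.round(4),t);print(r)
E
```

```text
top 0.0989 [604.9  -2.8]
[[ 1.3 -2.2]
 [ 1.2  0.6]
 [-0.4 -1.5]
 [-0.2  0.6]
 [ 0.2  0.7]
 [-1.   1.2]
 [-1.   0.6]]
scene 0.1132 [608.3  -2.1]
[[ 1.3 -0.1]
 [ 0.7  1.2]
 [ 0.4 -0.6]
 [-1.7 -0. ]
 [ 0.6  1. ]
 [-1.8 -0.8]
 [ 0.9 -0.2]
 [-0.2 -0.4]]
```

Run:
```python
from h import *
delta([497,-14,190],0.104+np.pi)
```

```text
t 4.95 pos [505.5 256.6 185.1] rot [-3.1353 -0.0066  2.6727] gap 49.7 F [ 0.   0.4 -1.1] q6 [ 0.29  0.1   1.88 -0.    1.17 -0.81]
tool shift mm [-114.65 -245.3    -4.07]
turn [-0.0042 -0.0082 -0.5728]
```

step_arm(moves=[[[-0.0115,-0.025,0],[0,0,0]],[[-0.023,-0.049,0],[0,0,0]],[[-0.023,-0.049,0],[0,0,0]],[[-0.023,-0.049,0],[0,0,0]],[[-0.023,-0.049,0],[0,0,0]],[[-0.0115,-0.0245,0],[0,0,0]],[[0,0,0],[0,0,-0.143]],[[0,0,0],[0,0,-0.143]],[[0,0,0],[0,0,-0.143]],[[0,0,0],[0,0,-0.144]]])

```text
time_s: 6.2
tool_pos: [497.7, -13.7, 186.4]
ee_rot: [3.141, -0.007, -3.033]
contact_force: [0.3, -0.2, -1.8]
finger_gap: 49.5
```

step_arm(moves=[[[0,0,0],[0,0,0]],[[0,0,0],[0,0,0]],[[0,0,0],[0,0,0]]])

```text
time_s: 6.58
tool_pos: [498.6, -13.8, 188.2]
ee_rot: [-3.141, -0.004, -3.039]
contact_force: [-0.1, 0.3, -1.7]
finger_gap: 49.8
```

Run:
```python
from h import *
delta([497,-14,190],0.104+np.pi)
c=ctrl.camera('wrist');cv2.imwrite('pics/w4.png',c['frame'][:,:,::-1])
delta([497,-14,190],0.104+np.pi)
c=ctrl.camera('top')
delta([497,-14,190],0.104+np.pi)
```

```text
t 6.575 pos [498.6 -13.8 188.2] rot [-3.1412 -0.0042 -3.0385] gap 49.8 F [-0.1  0.3 -1.7] q6 [-0.23 -0.06  2.04 -0.    1.17 -1.9 ]
tool shift mm [ 1.66 -0.07 -1.82]
turn [-0.0004 -0.0042 -0.0009]
t 6.625 pos [498.7 -13.8 188.4] rot [-3.1411 -0.0038 -3.0383] gap 49.4 F [ 0.  -0.2 -1.6] q6 [-0.23 -0.06  2.04 -0.    1.17 -1.9 ]
tool shift mm [ 1.75 -0.03 -1.62]
turn [-0.0005 -0.0038 -0.0007]
t 6.675 pos [498.8 -13.8 188.5] rot [-3.141  -0.0036 -3.0381] gap 49.1 F [-0.3  0.7 -1.9] q6 [-0.23 -0.06  2.04 -0.    1.17 -1.9 ]
tool shift mm [ 1.81 -0.01 -1.49]
turn [-0.0006 -0.0036 -0.0005]
```

View pics/w4.png

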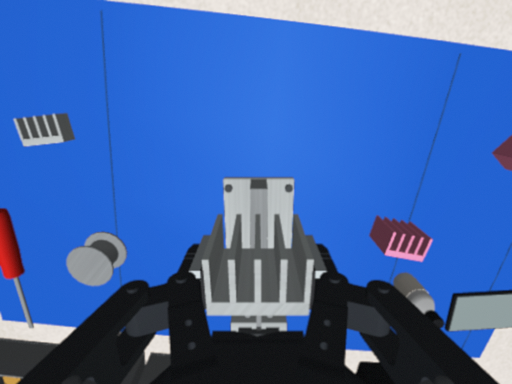

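Run:
```python
from h import *
c=ctrl.camera('wrist');zoom(c,185,165,140,185,4,'w4z.png')
```

```text
(no output)
```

View pics/w4z.png

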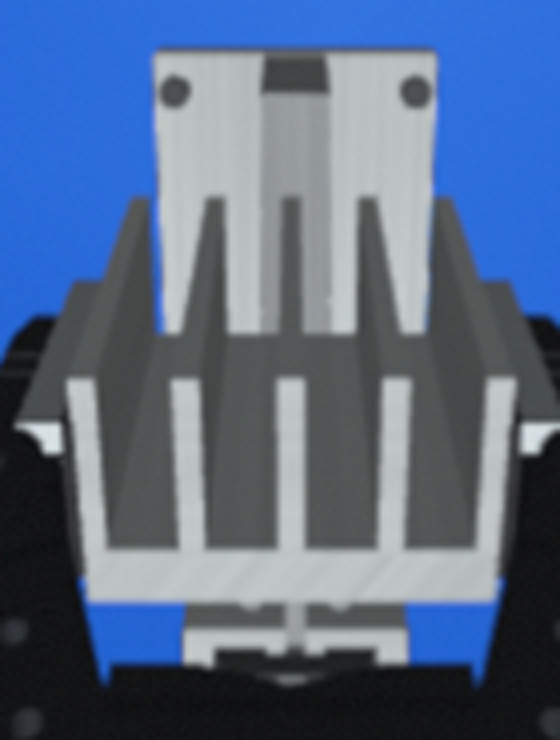

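Run:
```python
from h import *
np.set_printoptions(precision=2,suppress=True)
c=ctrl.camera('wrist');s,p,R=tool();q=lambda x,y:(185+(x-1.5)/4,165+(y-1.5)/4)
print(p,s['ee_rot'])
for n,a,b,z in (('base',(155,53),(437,53),10),('railtop',(261,92),(330,92),50),('railedge2',(261,92),(332,330),50),('railbotmid',(263,57),(326,57),10),('sinkbacktop',(85,602),(500,602),p[2]+40),('fintips top',(68,378),(515,378),p[2]+40),('finbottom', (148,198),(436,198),p[2]-9)):
    P=onplane(c,[q(*a),q(*b)],z); print(n,P,'mid tool',R.inv().apply(P.mean(0)-p),'len',np.linalg.norm(P[0]-P[1]),'ang',np.arctan2(-(P[1]-P[0])[0],(P[1]-P[0])[1]))
# rail sides
P=onplane(c,[q(261,92),q(264,333),q(330,92),q(332,333)],50);
for a,b in((0,1),(2,3)): d=P[b]-P[a];print('railside ang',np.arctan2(d[1],d[0]))
```

```text
[498.84 -13.82 188.64] [-3.14 -0.   -3.04]
base [[513.16 -55.89  10.  ]
 [503.96  32.11  10.  ]] mid tool [-10.47   1.03 178.61] len 88.48726545662642 ang 0.10425738303505773
railtop [[509.24 -21.79  50.  ]
 [507.24  -2.71  50.  ]] mid tool [ -9.98   0.68 138.61] len 19.19096616465369 ang 0.10424884423826959
railedge2 [[509.24 -21.79  50.  ]
 [582.25   6.67  50.  ]] mid tool [-47.77   1.45 138.48] len 78.35821924265989 ang -1.19910429765703
railbotmid [[510.94 -22.06  10.  ]
 [508.88  -2.38  10.  ]] mid tool [-11.78   0.56 178.6 ] len 19.786505561517643 ang 0.10425372808735535
sinkbacktop [[517.69 -37.95 228.64]
 [512.4   12.68 228.64]] mid tool [-16.1   -0.53 -40.05] len 50.90145212135535 ang 0.10419914934806802
fintips top [[485.85 -41.1  228.64]
 [480.62   8.91 228.64]] mid tool [ 15.9   -0.67 -39.95] len 50.279714883225076 ang 0.10423482038813556
finbottom [[485.27 -38.3  179.64]
 [480.61   6.27 179.64]] mid tool [16.02 -0.54  9.06] len 44.81543775029782 ang 0.10424076116287743
railside ang 0.10684357163560336
railside ang 0.12421547644422126
```

step_arm(moves=[[[-0.0175,0.0013,0],[0,0,0]],[[-0.0175,0,0],[0,0,0]],[[-0.0175,0,0],[0,0,0]],[[-0.0175,0,0],[0,0,0]],[[0,0,0.03],[0,0,0]],[[0,0,0.03],[0,0,0]],[[0,0,0.03],[0,0,0]],[[0,0,0.025],[0,0,0]],[[0,0,0],[0,0,0]],[[0,0,0],[0,0,0]]])

```text
time_s: 8.02
tool_pos: [568.8, -5.5, 74.5]
ee_rot: [-3.14, -0.002, -3.037]
contact_force: [-0.0, 0.3, -1.2]
finger_gap: 49.3
```

Run:
```python
from h import *
c=ctrl.camera('wrist');zoom(c,185,165,140,185,4,'w5z.png')
delta([567,-5,62],0.104+np.pi)
c=ctrl.camera('scene');zoom(c,205,150,80,105,7,'s5.png')
```

```text
t 8.075 pos [569.2  -5.6  75. ] rot [-3.1401e+00 -7.0000e-04 -3.0375e+00] gap 49.5 F [ 0.3 -0.8 -1.4] q6 [-0.19  0.24  1.95 -0.    0.96 -1.86]
tool shift mm [ 2.08  0.82 13.01]
turn [-0.0015 -0.0007  0.0001]
```

View pics/w5z.png

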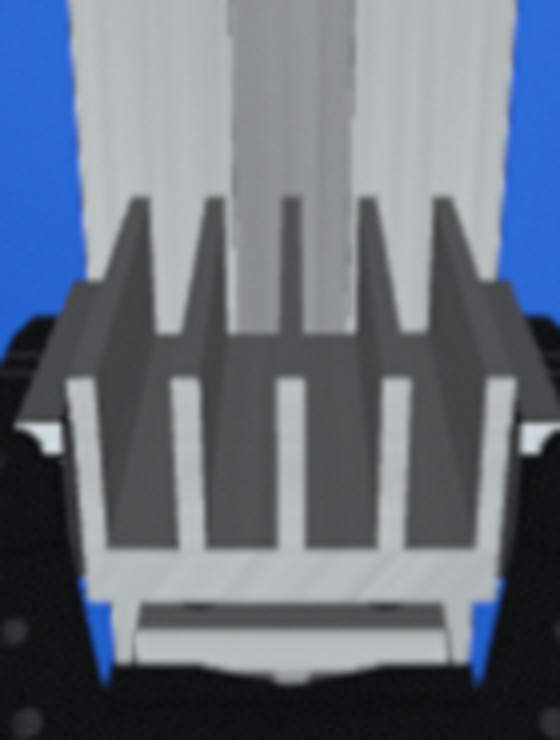

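View pics/s5.png

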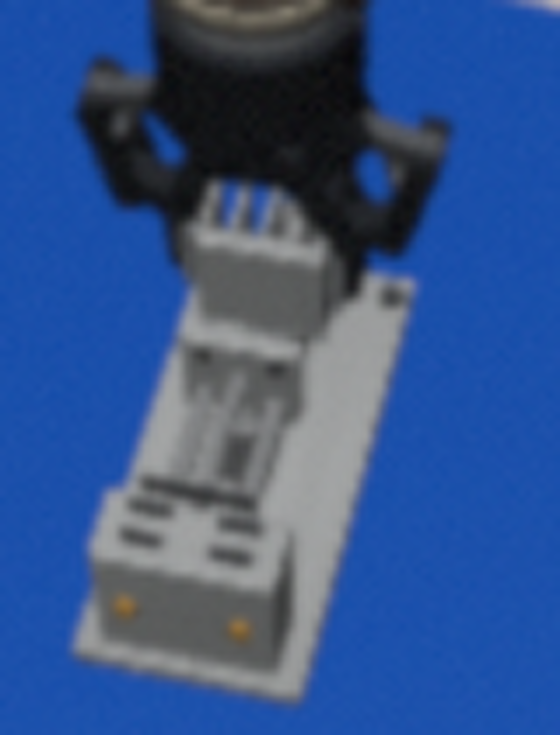

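Run:
```python
from h import *
np.set_printoptions(precision=2,suppress=True)
c=ctrl.camera('wrist');s,p,R=tool();q=lambda x,y:(185+(x-1.5)/4,165+(y-1.5)/4);print(p,s['ee_rot'])
# column profiles
f=c['frame'].astype(float).mean(2)
for r in (168,175,185,195,205,220,235):
    row=f[r,190:325]; print(r,[int(v) for v in f[r,236:280]])
for n,a,b,z in (('sinkbacktop',(85,602),(500,602),p[2]+40),('fintips top',(68,378),(515,378),p[2]+40),('plate top',(133,667),(448,667),96)):
    P=onplane(c,[q(*a),q(*b)],z); print(n,'mid tool',R.inv().apply(P.mean(0)-p),'len',np.linalg.norm(P[0]-P[1]))
```

```text
[569.14  -5.59  75.11] [-3.14 -0.   -3.04]
168 [176, 176, 175, 175, 178, 179, 172, 153, 144, 143, 143, 143, 144, 144, 145, 146, 147, 148, 148, 147, 145, 147, 149, 150, 150, 151, 152, 150, 146, 142, 143, 145, 146, 146, 144, 143, 143, 155, 175, 181, 179, 178, 179, 180]
175 [178, 177, 176, 175, 178, 180, 173, 153, 145, 143, 144, 144, 143, 144, 145, 146, 147, 148, 149, 147, 145, 146, 148, 149, 150, 149, 151, 151, 146, 142, 143, 145, 145, 145, 145, 143, 139, 144, 173, 181, 179, 178, 179, 182]
185 [177, 178, 178, 178, 180, 180, 170, 142, 141, 143, 143, 143, 142, 143, 144, 145, 147, 148, 148, 146, 145, 145, 146, 148, 149, 150, 151, 149, 146, 142, 142, 143, 145, 144, 145, 143, 134, 139, 172, 182, 180, 181, 183, 183]
195 [179, 179, 179, 180, 181, 182, 168, 136, 137, 144, 143, 141, 142, 143, 143, 144, 146, 147, 148, 146, 144, 144, 145, 148, 148, 150, 151, 150, 145, 141, 142, 145, 145, 144, 146, 147, 150, 154, 176, 182, 182, 182, 184, 186]
205 [180, 180, 181, 180, 182, 184, 174, 148, 141, 142, 142, 141, 141, 142, 142, 143, 146, 146, 147, 145, 144, 145, 146, 147, 148, 150, 150, 149, 144, 142, 142, 144, 145, 145, 144, 145, 158, 178, 182, 183, 185, 186, 186, 187]
220 [88, 80, 80, 80, 98, 144, 181, 180, 157, 144, 142, 141, 140, 141, 142, 143, 144, 145, 139, 113, 86, 81, 82, 94, 122, 147, 150, 150, 144, 141, 142, 146, 147, 146, 144, 142, 151, 163, 126, 85, 81, 80, 81, 103]
235 [81, 79, 71, 67, 74, 122, 179, 179, 149, 142, 143, 141, 141, 140, 140, 142, 143, 144, 132, 95, 79, 81, 81, 88, 114, 144, 151, 149, 144, 141, 145, 146, 147, 146, 143, 135, 139, 154, 105, 69, 70, 75, 80, 81]
sinkbacktop mid tool [-16.38  -0.55 -40.01] len 50.99149728464918
fintips top mid tool [ 15.74  -0.69 -39.99] len 50.31967588150447
plate top mid tool [-47.43  -0.77 -20.9 ] len 47.13190710028947
```

step_arm(moves=[[[0,0,0.005],[0,0,0]],[[0,0,0.005],[0,0,0]],[[0,0,0.002],[0,0,0]],[[0,0,0],[0,0,0]],[[0,0,0],[0,0,0]],[[0,0,0],[0,0,0]]])

```text
time_s: 8.93
tool_pos: [568.0, -5.4, 61.5]
ee_rot: [-3.141, -0.003, -3.037]
contact_force: [-0.1, 0.0, -1.3]
finger_gap: 49.5
```

step_arm(moves=[[[0,0,0.001],[0,0,0]],[[0,0,0.001],[0,0,0]],[[0,0,0],[0,0,0]],[[0,0,0],[0,0,0]]])

```text
time_s: 9.43
tool_pos: [568.0, -5.4, 59.7]
ee_rot: [-3.141, -0.003, -3.037]
contact_force: [-0.4, 0.6, 1.6]
finger_gap: 49.2
```

step_arm(moves=[[[-0.005,0,0],[0,0,0]],[[-0.005,0,0],[0,0,0]],[[-0.005,0,0],[0,0,0]],[[-0.004,0,0],[0,0,0]],[[-0.002,0,0],[0,0,0]],[[0,0,0],[0,0,0]],[[0,0,0],[0,0,0]]])

```text
time_s: 10.3
tool_pos: [589.2, -3.3, 59.6]
ee_rot: [-3.141, -0.002, -3.037]
contact_force: [-2.2, 0.2, 3.8]
finger_gap: 49.6
```

Run:
```python
from h import *
delta([567,-5,60],0.104+np.pi)
c=ctrl.camera('wrist');zoom(c,185,165,140,185,4,'w6z.png')
c=ctrl.camera('scene');zoom(c,205,150,80,105,7,'s6.png')
```

```text
t 10.3 pos [589.2  -3.3  59.6] rot [-3.1407e+00 -2.2000e-03 -3.0374e+00] gap 49.6 F [-2.2  0.2  3.8] q6 [-0.18  0.3   1.9  -0.    0.94 -1.85]
tool shift mm [22.3   0.58 -0.32]
turn [-0.0009 -0.0022  0.0002]
```

View pics/s6.png

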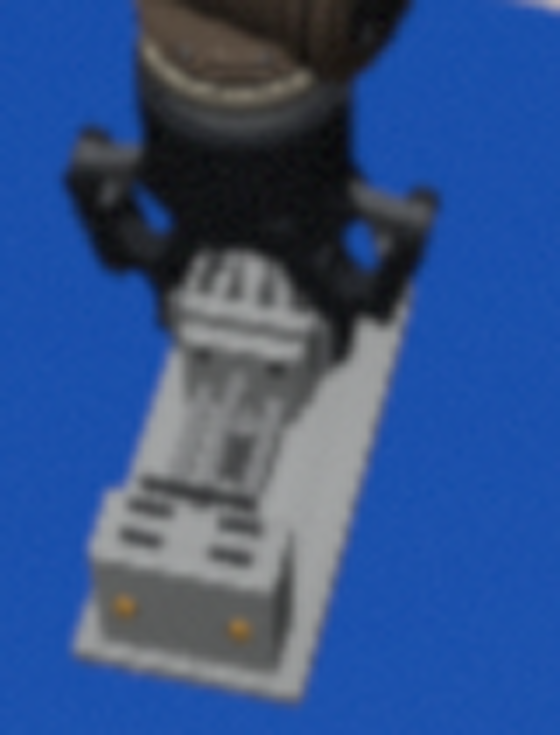

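View pics/w6z.png

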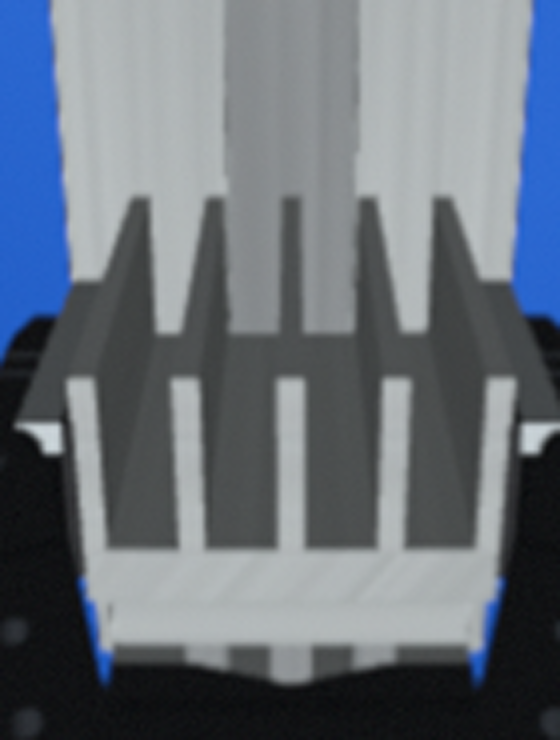

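step_arm(moves=[[[-0.001,0,0],[0,0,0]],[[-0.001,0,0],[0,0,0]],[[-0.001,0,0],[0,0,0]],[[-0.001,0,0],[0,0,0]],[[-0.001,0,0],[0,0,0]],[[0,0,0],[0,0,0]],[[0,0,0],[0,0,0]]])

```text
time_s: 11.28
tool_pos: [592.9, -2.8, 59.7]
ee_rot: [-3.141, -0.006, -3.037]
contact_force: [-5.9, -0.4, 8.2]
finger_gap: 49.3
```

step_arm(moves=[[[-0.0015,0,0],[0,0,0]],[[-0.0015,0,0],[0,0,0]],[[-0.001,0,0],[0,0,0]],[[0,0,0],[0,0,0]],[[0,0,0],[0,0,0]],[[0,0,0],[0,0,0]]])

```text
time_s: 12.02
tool_pos: [595.8, -2.5, 59.7]
ee_rot: [-3.141, -0.009, -3.037]
contact_force: [-9.1, -0.9, 10.8]
finger_gap: 49.3
```

step_arm(moves=[[[0,0,-0.0002],[0,-0.005,0]],[[0,0,-0.0003],[0,-0.005,0]],[[0,0,0],[0,0,0]],[[0,0,0],[0,0,0]],[[0,0,0],[0,0,0]]])

```text
time_s: 12.65
tool_pos: [595.8, -2.5, 59.6]
ee_rot: [-3.141, 0.001, -3.037]
contact_force: [-7.3, -1.5, 8.0]
finger_gap: 49.4
```

Run:
```python
from h import *
delta([567,-5,60],0.104+np.pi)
c=ctrl.camera('top');zoom(c,262,135,42,60,13,'t7.png')
c=ctrl.camera('scene');zoom(c,208,175,50,70,11,'s7.png')
```

```text
t 12.65 pos [595.8  -2.5  59.6] rot [-3.1413e+00  9.0000e-04 -3.0372e+00] gap 49.4 F [-7.3 -1.5  8. ] q6 [-0.17  0.31  1.89 -0.    0.94 -1.85]
tool shift mm [28.87  0.49 -0.43]
turn [-0.0003  0.0009  0.0003]
```

View pics/s7.png

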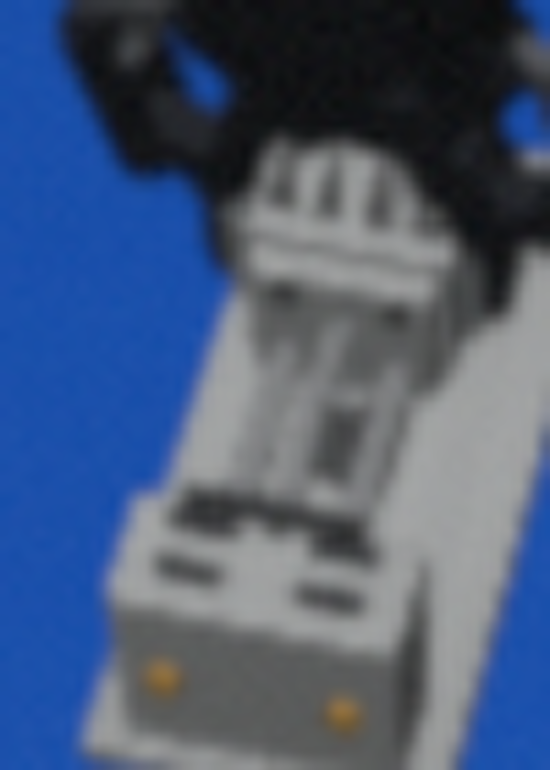

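View pics/t7.png

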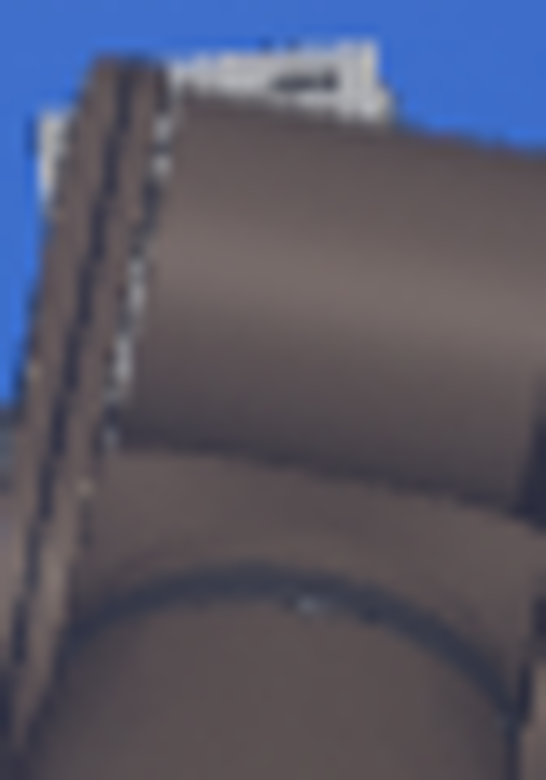

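step_arm(moves=[[[-0.0015,0,-0.0002],[0,-0.002,0]],[[-0.0015,0,-0.0002],[0,-0.003,0]],[[-0.001,0,0],[0,-0.003,0]],[[0,0,0],[0,0,0]],[[0,0,0],[0,0,0]],[[0,0,0],[0,0,0]]])

```text
time_s: 13.5
tool_pos: [597.8, -2.2, 59.6]
ee_rot: [3.142, 0.003, -3.037]
contact_force: [-12.1, -2.7, 9.9]
finger_gap: 49.2
```

Run:
```python
from h import *
delta([567,-5,60],0.104+np.pi)
c=ctrl.camera('scene');zoom(c,208,175,50,70,11,'s8.png')
```

```text
t 13.5 pos [597.8  -2.2  59.6] rot [ 3.1415  0.0032 -3.0369] gap 49.2 F [-12.1  -2.7   9.9] q6 [-0.17  0.31  1.88  0.    0.94 -1.85]
tool shift mm [30.9   0.48 -0.53]
turn [0.0001 0.0032 0.0007]
```

View pics/s8.png

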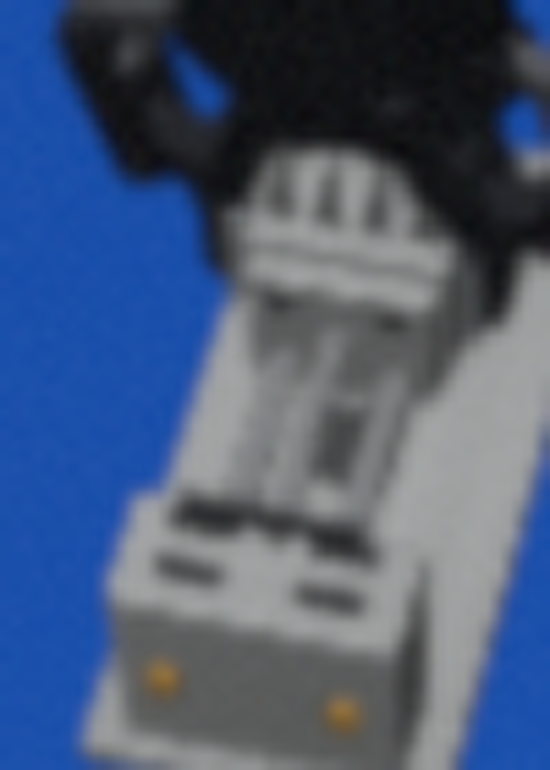

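step_arm(moves=[[[-0.001,0,-0.0003],[0,0,0]],[[-0.001,0,-0.0003],[0,0,0]],[[0,0,0],[0,0,0]],[[0,0,0],[0,0,0]],[[0,0,0],[0,0,0]]])

```text
time_s: 14.18
tool_pos: [599.2, -2.1, 59.6]
ee_rot: [3.141, 0.002, -3.037]
contact_force: [-12.1, -1.9, 9.9]
finger_gap: 49.5
```

```bash
cat > prof.py <<'E'
from h import *
# brightness profile along jig x at jig y, height z, in scene camera, scene-fit jig pose
c=ctrl.camera('scene'); f=c['frame'].astype(np.float32).mean(2)
yaw,t=0.1132,np.array([608.3,-2.1])
R=np.array([[np.cos(yaw),-np.sin(yaw)],[np.sin(yaw),np.cos(yaw)]])
def prof(f,x,y,z):
    L=np.c_[x,np.full(len(x),y)]@R.T+t; p=proj(c,np.c_[L,np.full(len(x),z)]).astype(np.float32)
    return cv2.remap(f,p[:,:1],p[:,1:],cv2.INTER_LINEAR).ravel()
import sys
def show(f):
  x=np.arange(-6,36,2.);print('plate z96'); print(x.astype(int).tolist())
  for y in(-14,14): print(y,prof(f,x,y,96).astype(int).tolist())
  x=np.arange(58,96,1.5);print('block z82');print(x.tolist())
  for y in(-14,0,14): print(y,prof(f,x,y,82).astype(int).tolist())
if __name__=='__main__':
  show(f); zoom(c,208,175,50,70,11,sys.argv[1])
  delta([567,-5,60],0.104+np.pi)
E
python3 prof.py s9.png
python3 - <<'E'
from prof import *
for n,(x0,y0,s) in {'s6':(205,150,7),'s7':(208,175,11),'s8':(208,175,11)}.items():
    im=cv2.imread(f'pics/{n}.png').astype(np.float32).mean(2); h,w=im.shape
    g=np.zeros((384,512),np.float32); g[y0:y0+h//s,x0:x0+w//s]=cv2.resize(im,(w//s,h//s),interpolation=cv2.INTER_AREA)
    print('=====',n); show(g)
E
```

```text
plate z96
[-6, -4, -2, 0, 2, 4, 6, 8, 10, 12, 14, 16, 18, 20, 22, 24, 26, 28, 30, 32, 34]
-14 [139, 145, 153, 154, 151, 138, 135, 146, 150, 147, 124, 98, 72, 70, 73, 84, 91, 96, 99, 102, 106]
14 [114, 133, 147, 151, 146, 137, 132, 144, 149, 150, 127, 100, 69, 64, 67, 78, 85, 90, 92, 94, 97]
block z82
[58.0, 59.5, 61.0, 62.5, 64.0, 65.5, 67.0, 68.5, 70.0, 71.5, 73.0, 74.5, 76.0, 77.5, 79.0, 80.5, 82.0, 83.5, 85.0, 86.5, 88.0, 89.5, 91.0, 92.5, 94.0, 95.5]
-14 [140, 139, 136, 133, 126, 118, 100, 78, 64, 52, 62, 81, 105, 132, 144, 146, 136, 115, 99, 87, 96, 119, 138, 151, 155, 153]
0 [129, 128, 128, 128, 123, 114, 98, 78, 68, 64, 75, 93, 113, 133, 147, 155, 159, 160, 160, 159, 159, 160, 161, 161, 159, 155]
14 [128, 133, 133, 132, 124, 115, 96, 76, 62, 50, 60, 78, 101, 128, 139, 143, 131, 112, 97, 85, 95, 116, 133, 148, 151, 151]
t 14.225 pos [599.2  -2.1  59.6] rot [ 3.1414e+00  2.0000e-03 -3.0370e+00] gap 49.7 F [-12.9  -2.5  10.5] q6 [-0.17  0.32  1.88  0.    0.94 -1.85]
tool shift mm [32.36  0.44 -0.46]
turn [0.0002 0.002  0.0006]
===== s6
plate z96
[-6, -4, -2, 0, 2, 4, 6, 8, 10, 12
[... 1777 characters left out ...]
48, 136, 111, 88, 72, 76, 82, 88, 93, 97, 102, 108, 114]
14 [128, 146, 148, 144, 134, 136, 142, 150, 147, 136, 109, 85, 68, 72, 82, 87, 90, 92, 93, 95, 99]
block z82
[58.0, 59.5, 61.0, 62.5, 64.0, 65.5, 67.0, 68.5, 70.0, 71.5, 73.0, 74.5, 76.0, 77.5, 79.0, 80.5, 82.0, 83.5, 85.0, 86.5, 88.0, 89.5, 91.0, 92.5, 94.0, 95.5]
-14 [139, 139, 133, 128, 113, 97, 79, 60, 54, 52, 65, 83, 106, 131, 142, 144, 134, 116, 102, 92, 100, 120, 137, 150, 155, 152]
0 [129, 128, 125, 122, 110, 95, 81, 66, 67, 77, 95, 117, 134, 147, 155, 158, 160, 159, 159, 159, 159, 160, 161, 161, 159, 154]
14 [128, 133, 130, 127, 113, 97, 79, 60, 53, 49, 61, 79, 102, 128, 139, 143, 132, 113, 99, 88, 97, 115, 131, 147, 151, 150]
```

View pics/s9.png

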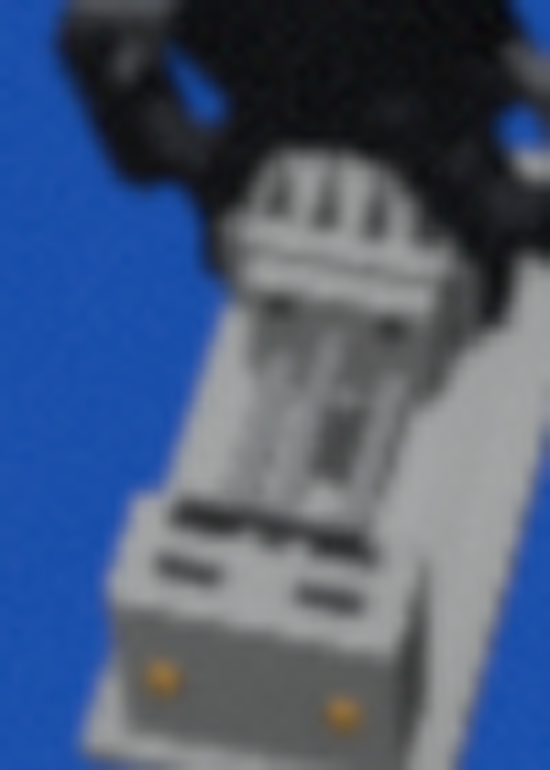

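Displacement estimates agree: plate rear edge +6.9 mm, tool position 6.9 mm, pointer shift ~7.7 mm. The force reading of 12–13 N therefore includes about 5 N of rail friction. About 5 mm more is needed, and I'll ease the downward load while pushing.

step_arm(moves=[[[-0.001,0,-0.0003],[0,0,0]],[[-0.001,0,-0.0003],[0,0,0]],[[-0.001,0,-0.0002],[0,-0.001,0]],[[-0.001,0,0],[0,-0.001,0]],[[-0.001,0,0],[0,-0.001,0]],[[0,0,0],[0,0,0]],[[0,0,0],[0,0,0]],[[0,0,0],[0,0,0]]])

```text
time_s: 15.28
tool_pos: [602.7, -1.7, 59.6]
ee_rot: [3.141, 0.001, -3.037]
contact_force: [-14.3, -3.9, 9.3]
finger_gap: 49.2
```

```bash
python3 prof.py s10.png
```

```text
plate z96
[-6, -4, -2, 0, 2, 4, 6, 8, 10, 12, 14, 16, 18, 20, 22, 24, 26, 28, 30, 32, 34]
-14 [139, 137, 140, 148, 156, 153, 145, 134, 138, 148, 148, 138, 113, 87, 67, 70, 79, 88, 91, 94, 98]
14 [89, 96, 115, 131, 147, 149, 145, 133, 136, 148, 149, 141, 116, 90, 68, 69, 75, 84, 87, 90, 91]
block z82
[58.0, 59.5, 61.0, 62.5, 64.0, 65.5, 67.0, 68.5, 70.0, 71.5, 73.0, 74.5, 76.0, 77.5, 79.0, 80.5, 82.0, 83.5, 85.0, 86.5, 88.0, 89.5, 91.0, 92.5, 94.0, 95.5]
-14 [140, 139, 137, 136, 136, 137, 132, 125, 109, 88, 82, 83, 100, 127, 140, 144, 135, 115, 99, 87, 96, 120, 139, 151, 155, 153]
0 [130, 129, 130, 131, 131, 130, 122, 111, 95, 78, 69, 63, 73, 88, 107, 129, 143, 152, 156, 157, 159, 159, 160, 161, 159, 154]
14 [128, 134, 135, 134, 133, 132, 127, 121, 106, 87, 79, 77, 94, 120, 134, 141, 131, 112, 97, 86, 96, 115, 132, 146, 151, 151]
t 15.325 pos [602.7  -1.7  59.6] rot [ 3.1411e+00  9.0000e-04 -3.0370e+00] gap 49.2 F [-15.4  -4.    8.8] q6 [-0.17  0.32  1.87  0.    0.95 -1.85]
tool shift mm [35.81  0.44 -0.41]
turn [0.0005 0.0009 0.0006]
```

View pics/s10.png

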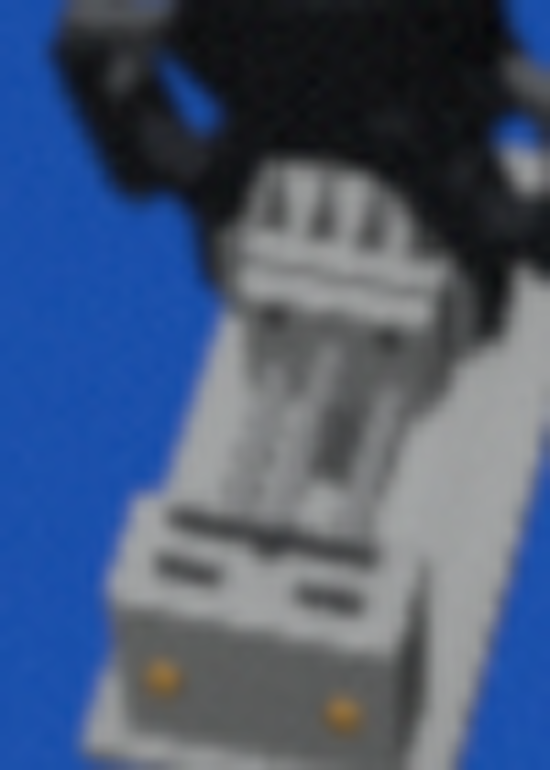

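step_arm(moves=[[[-0.001,0,0],[0,0,0]],[[-0.001,0,0],[0,-0.001,0]],[[0,0,0],[0,0,0]],[[0,0,0],[0,0,0]],[[0,0,0],[0,0,0]],[[0,0,0],[0,0,0]],[[0,0,0],[0,0,0]]])

```text
time_s: 16.2
tool_pos: [604.1, -1.5, 59.6]
ee_rot: [3.141, 0.0, -3.037]
contact_force: [-16.6, -5.0, 9.7]
finger_gap: 49.6
```

```bash
python3 prof.py s11.png
python3 - <<'E'
from h import *
c=ctrl.camera('wrist');zoom(c,185,165,140,185,4,'w11z.png')
E
```

```text
plate z96
[-6, -4, -2, 0, 2, 4, 6, 8, 10, 12, 14, 16, 18, 20, 22, 24, 26, 28, 30, 32, 34]
-14 [140, 134, 130, 136, 149, 150, 148, 137, 137, 143, 149, 148, 136, 109, 82, 66, 69, 82, 88, 92, 94]
14 [84, 91, 103, 120, 143, 148, 147, 134, 133, 143, 151, 153, 142, 117, 90, 73, 72, 80, 86, 91, 92]
block z82
[58.0, 59.5, 61.0, 62.5, 64.0, 65.5, 67.0, 68.5, 70.0, 71.5, 73.0, 74.5, 76.0, 77.5, 79.0, 80.5, 82.0, 83.5, 85.0, 86.5, 88.0, 89.5, 91.0, 92.5, 94.0, 95.5]
-14 [140, 139, 138, 137, 138, 140, 135, 129, 113, 93, 81, 74, 85, 107, 124, 134, 129, 113, 99, 88, 96, 120, 138, 151, 156, 154]
0 [129, 128, 130, 131, 132, 132, 127, 121, 108, 94, 79, 64, 66, 74, 90, 110, 129, 144, 153, 157, 158, 159, 160, 161, 159, 155]
14 [129, 134, 134, 135, 134, 132, 127, 122, 108, 91, 78, 68, 79, 99, 116, 130, 125, 110, 96, 85, 95, 116, 133, 148, 152, 151]
t 16.25 pos [604.1  -1.6  59.6] rot [ 3.1410e+00  4.0000e-04 -3.0371e+00] gap 49.6 F [-16.9  -4.6  10.2] q6 [-0.17  0.33  1.87  0.    0.95 -1.85]
tool shift mm [37.27  0.46 -0.39]
turn [0.0006 0.0004 0.0005]
```

View pics/s11.png

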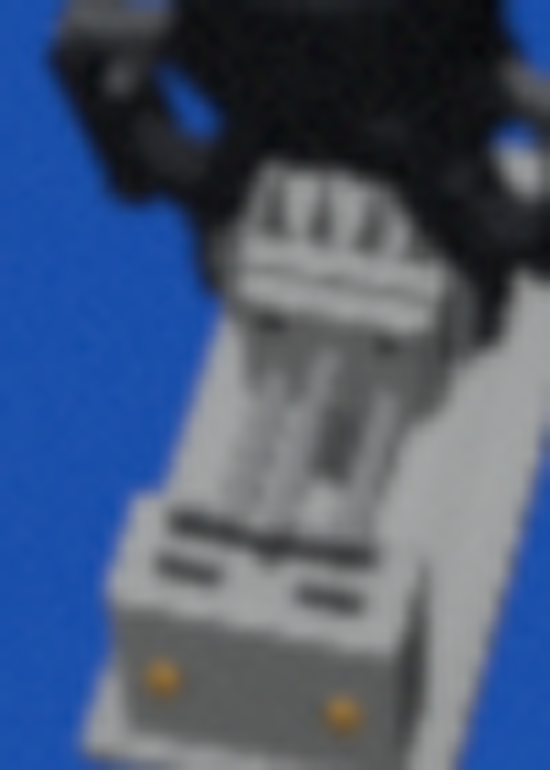

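View pics/w11z.png

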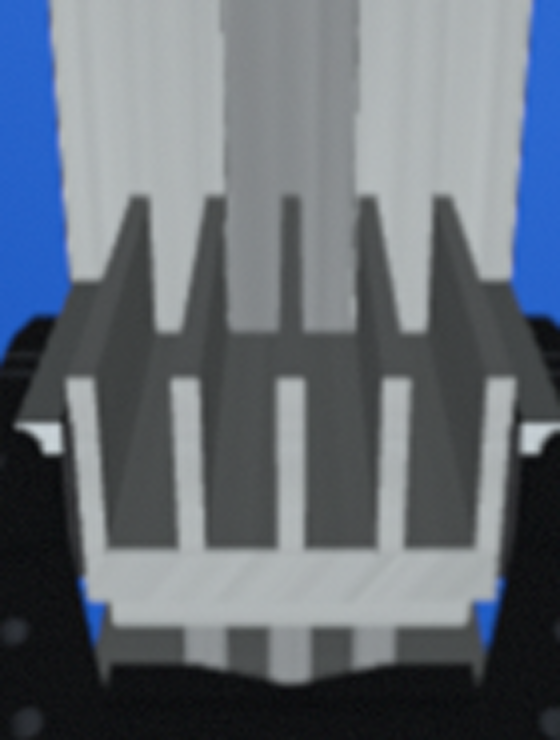

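Displacement estimates are now 11.7 (plate edge), 11.9 (tool) and 12.0 mm (pointer). The sink is flush with the plate and centred on the rail, and its pitch is about 0. Next is a one-second hold check for drift.

step_arm(moves=[[[0,0,0],[0,0,0]],[[0,0,0],[0,0,0]],[[0,0,0],[0,0,0]],[[0,0,0],[0,0,0]],[[0,0,0],[0,0,0]],[[0,0,0],[0,0,0]],[[0,0,0],[0,0,0]],[[0,0,0],[0,0,0]]])

```text
time_s: 17.3
tool_pos: [604.1, -1.6, 59.6]
ee_rot: [3.141, 0.0, -3.037]
contact_force: [-16.8, -4.3, 10.3]
finger_gap: 49.4
```

```bash
python3 prof.py s12.png | tail -8
python3 - <<'E'
from h import *
c=ctrl.camera('scene');cv2.imwrite('pics/s13.png',c['frame'][:,:,::-1])
E
```

```text
block z82
[58.0, 59.5, 61.0, 62.5, 64.0, 65.5, 67.0, 68.5, 70.0, 71.5, 73.0, 74.5, 76.0, 77.5, 79.0, 80.5, 82.0, 83.5, 85.0, 86.5, 88.0, 89.5, 91.0, 92.5, 94.0, 95.5]
-14 [140, 140, 138, 136, 137, 139, 135, 128, 113, 93, 81, 73, 85, 109, 125, 135, 130, 112, 98, 87, 96, 120, 138, 152, 156, 154]
0 [129, 128, 130, 132, 132, 131, 126, 121, 109, 95, 80, 66, 66, 74, 89, 109, 128, 144, 152, 156, 158, 159, 160, 161, 158, 154]
14 [129, 136, 136, 136, 135, 133, 128, 122, 108, 90, 76, 65, 77, 98, 116, 130, 124, 110, 96, 84, 95, 116, 133, 147, 151, 151]
t 17.35 pos [604.1  -1.6  59.6] rot [ 3.141e+00  4.000e-04 -3.037e+00] gap 49.3 F [-16.   -4.9   9.7] q6 [-0.17  0.33  1.87  0.    0.95 -1.85]
tool shift mm [37.27  0.45 -0.42]
turn [0.0006 0.0004 0.0006]
```

View pics/s13.png

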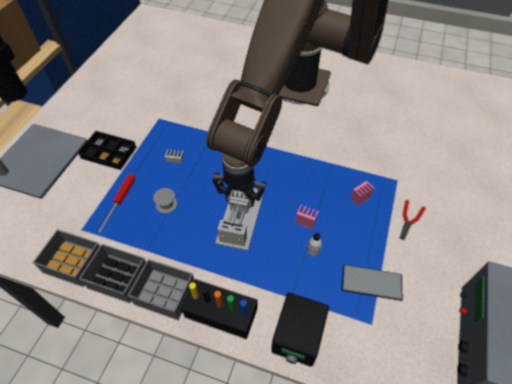

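The hold is steady and everything else is where it was: short sink (174,156), spool (164,200), pinks (307,215) and (362,191). I'm handing the job in.

```bash
python3 -c "
from rig import ctrl
print(ctrl.finish_job())"
```

```text
the job is handed in; nothing more can be done
None
```

The tall sink stands upright on the rail, back flat against the stop plate, and I handed the job in with the arm still holding it there at about 17.4 s.

- **Placing:** I gripped the sink by its plain side faces at 60 N, set it on the rail about 24 mm in front of the plate and pushed it along slowly. The last wrist picture shows it centred on the rail to within about 0.5 mm. Tool pitch read about 0, and the sink's back lay flush along the plate.
- **Push depth:** Three separate estimates put the plate at 11.7 mm (plate edge), 11.9 mm (tool position) and about 12.0 mm (pointer shift), inside the 8–16 mm window. It never went further than this. It held with no drift for a second before hand-in.
- **Not directly confirmed:** In the final scene pictures the blade merges with the front ridge row, so I did not see it standing clear between the two rows. That it does rests on the measured displacement.
- **Force reading disagrees:** The wrist force along the push read 16–17 N, not 12 N. I put the extra 4–5 N down to rail friction under a downward load of about 10 N that I could not fully ease. I therefore went by displacement, not by the force reading.
- **Rest of the bench:** The short sink, spool and both pink look-alikes, and everything else in the scene picture, look unmoved.

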